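Set a step attenuator to its third click

ROBOT

A 7-joint arm with a two-finger parallel gripper is mounted at the origin on the work surface. World frame = base frame: x ahead of the robot, y to its left, z up, the work surface at z = 0. Lengths are in m, angles in rad, forces in N, time in s.
With the tool pointing down it reaches from about 0.425 to 1.025 m from the base axis. Payload 3.6 kg.
Tool frame: the origin (TCP) lies midway between the tips of the shut fingers; the grasp point (between the pads) lies 19 mm behind it; z points along the fingers, y is the direction in which the jaws open and shut (so a half turn about z gives the same grasp; the last joint's range is limited). The gripper opens to 85 mm and grips with 20 to 120 N. Pads are 22 mm wide; open, the fingers measure 114 mm over their backs; the gripper's body (76 mm by 85 mm) begins 54 mm behind the grasp point. The pads swing forward as they close: fully open they stand 13 mm farther back than shut.
Start: joints at [-1.347, 0.591, 0.048, 1.609, -0.033, 0.943, -0.034], TCP at [0.226, 0.689, 0.231] pointing down, gripper open.
Joint ranges: [-2.69, 2.69], [-0.47, 2.24], [-1.27, 1.36], [0.19, 2.51], [-1.53, 4.68], [0.08, 2.07], [-3.09, 3.09]. Speed limits (rad/s): [2.57, 2.57, 3.14, 3.14, 3.14, 3.14, 3.14].

INTERFACE

Orientations are given as a rotation vector (axis times angle).
In Python, from bench import robot, imaging, ticket gives the robot as it stands. The module is installed in compiled form; this text tells all that it offers.
- The arm moves only by the tool arm_command, never from a script. Its argument "rows" is a list of rows, each a list of 7 numbers: the turn, a rotation vector about the tool's x, y, z in degrees, then the shift along the tool's x, y, z in mm, then the finger opening in mm, from 0 to 85.4. In form: [[ax, ay, az, x, y, z, claw], ...]. A call has 1 to 20 rows; each row is the pose to reach, as a shift and turn from the pose commanded when the call began, along the tool's axes at that moment; what a row does not reach only later rows make up. A row lasts 1/10 s, in which the tool goes at most 50 mm and 8.59 degrees, less where a joint would pass 70% of its speed; a pose out of reach is approached as far as the arm can. A call with a gripper value outside its range is refused whole. The fingers move at their own pace and stop on an object; the grip force is fixed at half the most. Time passes only in rows, so rows that repeat a pose let the fingers close. It gives the time, the measured TCP pose, the force and the opening at its end, in the units of the state.
- robot.observe(): the state, without advancing time (a new reading comes with each control period).
- imaging.read_camera(name): name is "scene" or "top"; returns the picture (420x560x3 uint8, red, green, blue); there is no depth.
- imaging.calibration(name): a dict with "fx", "fy", "cx", "cy" (pixels), "rvec" (rotation vector, rad) and "tvec" (3), from world to camera coordinates, as OpenCV has them. Camera axes: x right, y down, z forward; pixel columns grow to the right and rows downward; lengths in m; the calibration is good to about 2 mm. A picture is of the moment at which its call begins. calibration takes no time and is no camera call.
- ticket.finish_job(): hands the job in, once; it reports no verdict.
Trained networks look in the newest picture that a camera, given by its name, has taken for a name from the list of things; names that differ only in an ending like _2 or _b are one class to them, and where a whole thing is asked for, a point or a joint stands for the part that bears it (a point fixed in the world has none). Each returns a list of dicts, best first, with "p" (0 to 1); they miss things now and then, are a little off and sometimes report something else, mostly with a low value. They report only what shows in the picture. A call takes as long as a camera call.
- imaging.spot_in(label, camera): "box" ([centre column, centre row, width, height] in pixels, round what is visible of it).
The state is a dict: "time": time; "q": joint angles; "qd": joint speeds; "joint_torque": joint torques, N m; "eef_pos": TCP position; "tcp_rot": TCP orientation; "force": force on the tool from outside, world axes, zero at the start; "wrist_torque": the same for the moment, N m; "width": opening from 0.0 (shut) to 1.0 (fully open).
Only numpy, scipy, OpenCV 4.12 (cv2) and the standard library are available. Lean on these libraries where they do the work, as an engineer would, in place of code of your own. Each camera call takes 0.05 s, during which the arm holds its last target. There are 200 camera calls.

TASK

Zero the bench attenuator and set it for the probe test: with the fingertips, push its slide lever back to the home end (the end with the long, bold mark, beside the small dark display), then push it the other way three clicks and leave it resting in the third notch. Only push the lever, never grip or force it, and do not let it run past the third notch. Leave the other things on the bench where they are, and finish with the hand clear.

Things in the scene. Friction and masses are not known exactly. Their poses are not given: they have to be found in the camera images.
- attenuator: Step attenuator: fixed blue-grey box 150 mm (its x) by 240 (y) by 60 high, origin at the centre of its underside, z up. Its flat top panel carries the lever in a 104 mm slot along the box's y axis (at box x = 0). Nothing else stands above the panel within 40 mm of the slot. Three sockets stick out 12 mm from its -x face; two 8 mm high knobs stand on the panel at x = +56 mm.
- home_mark (a point): Point on the panel, in the slot, under the lever's centre when home (box x 0, y -40, z 60 mm). Dark marks on both sides of the slot show the six notches, 16 mm apart along the box's +y; the home mark, nearest the box's -y end, is longer and bolder. The third notch after it is 48 mm away, at box y = +8 mm. Axes as the box.
- lever_top (a point): Centre of the top of the slide lever: a white plastic cap 30 mm across the slot (box x), 14 mm thick along it (box y) and 28 mm high on a thin steel stem. Its top is 38 mm above the panel (98 mm above the bench), its lower edge 10 mm above the panel. It slides only along the box's y axis and does not lift off.
- lever (a joint): Lever travel in m along the box's +y: 0 = home, at the end stop; notches at 0.016, 0.032, 0.048 (the third), 0.064, 0.080 (far stop). A sprung roller draws it into the nearest notch: leaving one takes about 3 to 5 N, falling to nearly 0 half-way (8 mm), then the lever snaps into the next notch, up to 8 mm ahead of the finger. Starts in, or settling into, the first or second notch.
- probe_center (a point): Bystander: ultrasound probe lying on the bench, about 110 mm long (its x), 46 mm wide and 31 mm high, grey handle and white head; point at its middle, 15.5 mm up.
- housing_center (a point): Bystander: round white plastic probe housing standing upright, 54 mm in diameter and 65 mm high; point on its axis, half-way up.
- block_center (a point): Bystander: steel test block 45 x 30 x 25 mm high lying on the bench; point at its centre.

How it is judged:
By the outcome, as a careful person would: the job done as asked, in the order asked, and still so for the second after the job is handed in, with the robot touching nothing.
It also fails if it takes over 56 s, if anything falls off the work surface, if the arm or the gripper's body presses on something with over 40 N, if the wrist force passes 120 N, or if a joint passes its speed limit or range.

## Working session

There is one attempt and no reset: what is moved stays moved. The work goes in short steps, Python scripts to look and compute and a tool call to move; the robot and the scene stay as the last step left them, time stands still between calls to the robot, and variables do not carry over. Pictures are saved under pics/ and viewed, about 8 in all and at most 12, crops included, and the job is handed in when it is done.

Besides the shell and the picture viewer there is one more tool, called after "Request:" as name([rows], argument=value, ...), one row to a line, values as JSON. arm_command: Moves the arm, as the interface text tells. Its arguments: {"type":"object","properties":{"rows":{"type":"array","items":{"type":"array","items":{"type":"number"}}}},"required":["rows"]}

```bash
mkdir -p pics
cat > h.py <<'E'
import numpy as np, cv2
from bench import robot, imaging, ticket
from scipy.spatial.transform import Rotation as R
def snap(n,f):
    im=imaging.read_camera(n); cv2.imwrite('pics/'+f,im[:,:,::-1]); return im
def ray(n,u,v,z):
    c=imaging.calibration(n); r=R.from_rotvec(np.ravel(c['rvec'])).as_matrix(); t=np.ravel(c['tvec'])
    d=r.T@np.array([(u-c['cx'])/c['fx'],(v-c['cy'])/c['fy'],1]); o=-r.T@t
    return o+d*(z-o[2])/d[2]
def proj(n,p):
    c=imaging.calibration(n)
    K=np.array([[c['fx'],0,c['cx']],[0,c['fy'],c['cy']],[0,0,1]])
    return cv2.projectPoints(np.array(p,float).reshape(-1,3),np.ravel(c['rvec']),np.ravel(c['tvec']),K,None)[0].reshape(-1,2)
E
python3 - <<'E'
from h import *
for n in('scene','top'):
    snap(n,n+'1.png'); c=imaging.calibration(n); print(n,c)
    for l in('attenuator','home_mark','lever_top','probe_center','housing_center','block_center'):
        print(l,[(np.round(d['box']),round(d['p'],2)) for d in imaging.spot_in(l,n)[:2]])
s=robot.observe();print(s['eef_pos'],s['tcp_rot'],R.from_rotvec(s['tcp_rot']).as_matrix().round(3),s['time'],s['force'])
E
```

```text
scene {'fx': 518.652788476383, 'fy': 518.652788476383, 'cx': 272.39413422813874, 'cy': 211.27981408371667, 'rvec': array([ 2.40005602,  1.14205333, -0.29368019]), 'tvec': array([-0.43559064, -0.34241564,  1.33392042])}
attenuator [(array([195., 231., 127.,  94.]), 0.58)]
home_mark [(array([198., 230., 127.,  93.]), 0.68), (array([251., 288.,  58.,  29.]), 0.41)]
lever_top [(array([189., 219.,  11.,  21.]), 0.48)]
probe_center [(array([251., 289.,  58.,  29.]), 0.72)]
housing_center [(array([172., 302.,  32.,  32.]), 0.86)]
block_center [(array([297., 219.,  23.,  21.]), 0.74)]
top {'fx': 435.88854882969275, 'fy': 435.88854882969275, 'cx': 289.76116198573936, 'cy': 213.61382429654853, 'rvec': array([ 2.17856774, -2.16752146,  0.12653298]), 'tvec': array([0.05850843, 0.61237313, 0.87748778])}
attenuator [(array([358., 255., 139., 120.]), 0.55)]
home_mark [(array([357., 259., 142., 118.]), 0.89), (array([418., 207.,  26.,  24.]), 0.24)]
lever_top [(array([364., 257.,   9.,  16.]), 0.72)]
probe_center [(array([350., 174.,  51.,  28.]), 0.55)]
housing_center [(array([415., 206.,  29.,  28.]), 0.84)]
block_center [(array([265., 205.,  24.,  22.]), 0.51)]
[0.22589507 0.68893119 0.23134256] [4.95512814e-01 3.10217344e+00 9.01828091e-05] [[-0.95   0.312  0.   ]
 [ 0.312  0.95   0.   ]
 [-0.     0.    -1.   ]] 0.7 [-0.23765088 -0.33085502  0.62817867]
```

View pics/top1.png

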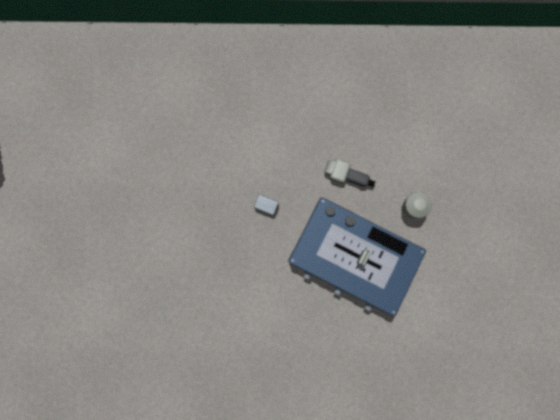

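View pics/scene1.png

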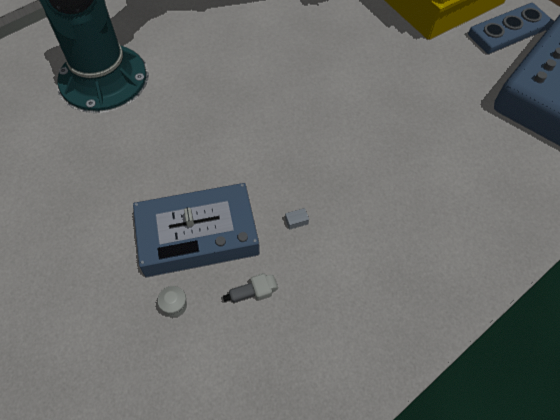

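The top view shows the attenuator at about (358,256), with the lever at (364,257). The bold home marks are on its right, at about (380,255) and (370,275). The scene view agrees. Next I'll fit the box pose.

```bash
cat > a.py <<'E'
from h import *
a=cv2.imread('pics/top1.png')[190:325,280:435]; b=cv2.imread('pics/scene1.png')[175:280,125:265]
a=cv2.resize(a,None,fx=4.5,fy=4.5,interpolation=2); cv2.imwrite('pics/ca.png',a)
b=cv2.resize(b,None,fx=5.5,fy=5.5,interpolation=2); cv2.imwrite('pics/cb.png',b)
# coarse pose fit: silhouette of box vs blue mask
from scipy.optimize import minimize
masks={}
for n in('top','scene'):
    im=cv2.imread(f'pics/{n}1.png').astype(int); m=(im[:,:,0]-im[:,:,2]>18).astype(np.uint8)
    m=cv2.morphologyEx(m,cv2.MORPH_OPEN,np.ones((3,3)))
    k,l,st,_=cv2.connectedComponentsWithStats(m); 
    seed={'top':(300,260),'scene':(145,225)}[n]; i=l[seed[1],seed[0]]; print(n,i,st[i])
    cn=max(cv2.findContours((l==i).astype(np.uint8),0,2)[0],key=cv2.contourArea); masks[n]=cn.reshape(-1,2).astype(float)
def T(p,pts):
    c,s=np.cos(p[2]),np.sin(p[2]); pts=np.asarray(pts,float)
    return np.c_[p[0]+c*pts[:,0]-s*pts[:,1],p[1]+s*pts[:,0]+c*pts[:,1],pts[:,2]]
C=[(x,y,z) for x in(-.075,.075) for y in(-.12,.12) for z in(0,.06)]
def cost(p,ns=('top','scene')):
    e=0
    for n in ns:
        h=cv2.convexHull(proj(n,T(p,C)).astype(np.float32))
        d=np.array([abs(cv2.pointPolygonTest(h,tuple(q),True)) for q in masks[n]]); e+=np.minimum(d,3).mean()
    return e
o=ray('top',358,256,.06); q=ray('top',375,265,.06)-o   # towards -y
y0=np.arctan2(-q[1],-q[0])-np.pi/2
for ns in(('top','scene'),('top',),('scene',)):
    best=min((minimize(cost,[o[0],o[1],y0+d],args=(ns,),method='Nelder-Mead',options=dict(initial_simplex=[[o[0]+i,o[1]+j,y0+d+k] for i,j,k in((0,0,0),(.02,0,0),(0,.02,0),(0,0,.1))])) for d in(-.1,.1)),key=lambda r:r.fun)
    print(ns,best.x.round(4),best.fun); 
    if len(ns)==2: p=best.x
np.save('p.npy',p)
for n,im,o,f in(('top',a,(280,190),4.5),('scene',b,(125,175),5.5)):
    L=[d for d in imaging.spot_in('lever_top',n)]; print(n,L[:1])
    for pt,col in((C,(0,0,255)),([(0,-.04+.016*i,.06) for i in range(6)],(0,255,0)),([(0,-.04+.016*i,.098) for i in range(6)],(0,255,255))):
        for u in proj(n,T(p,pt)): cv2.circle(im,tuple(np.int32((u-o+.5)*f)),3,col,-1)
h=600/ max(a.shape[0],b.shape[0]); 
W=max(a.shape[1],b.shape[1]); im=np.vstack([cv2.copyMakeBorder(x,0,0,0,W-x.shape[1],0) for x in(a,b)])
cv2.imwrite('pics/fa.png',a);cv2.imwrite('pics/fb.png',b)
E
python3 a.py
```

```text
top 1 [ 289  198  136  118 5678]
scene 18 [ 134  184  125   92 5676]
('top', 'scene') [ 0.526  -0.0744 -0.467 ] 3.1787639175676192
('top',) [ 0.5245 -0.0713 -0.472 ] 1.4605634595060428
('scene',) [ 0.5182 -0.0704 -0.4675] 1.4766860559619523
top [{'box': [364.0, 257.2, 8.7, 15.5], 'p': 0.72}]
scene [{'box': [188.8, 218.8, 11.3, 20.9], 'p': 0.48}]
```

View pics/fa.png

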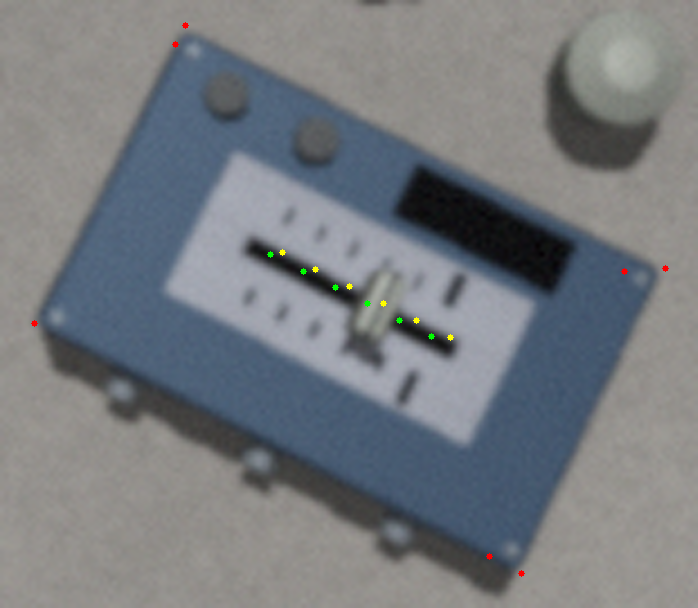

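View pics/fb.png

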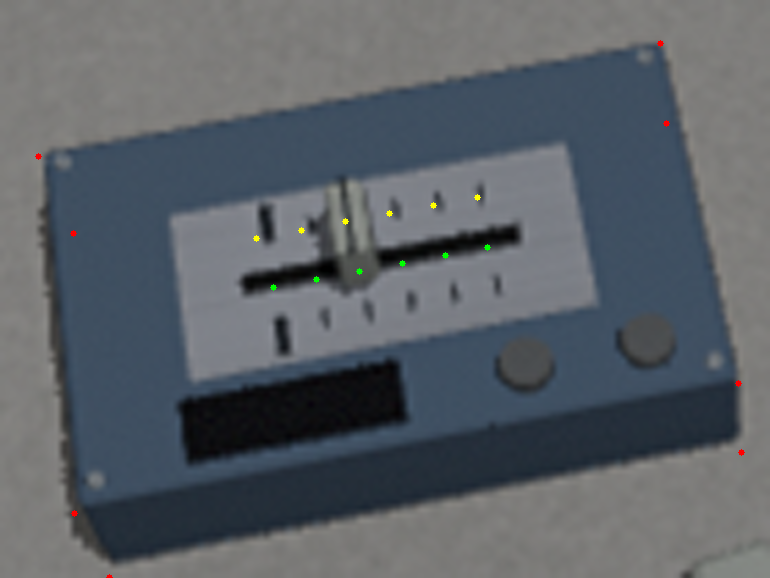

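```bash
cat > b.py <<'E'
from h import *
from scipy.optimize import least_squares
def T(p,pts):
    c,s=np.cos(p[2]),np.sin(p[2]); pts=np.asarray(pts,float).reshape(-1,3)
    return np.c_[p[0]+c*pts[:,0]-s*pts[:,1],p[1]+s*pts[:,0]+c*pts[:,1],pts[:,2]]
P=np.array([(.075,.12,.06),(.075,-.12,.06),(-.075,-.12,.06),(-.075,.12,.06),(0,-.04,.06),(0,.04,.06)])
A=np.array([(185,33),(660,265),(515,572),(40,325),(431.5,339),(269,256)])/4.5+(280,190)-.5
B=np.array([(738,382),(77,507),(43,153),(662,43),(274.5,278.5),(489.5,239)])/5.5+(125,175)-.5
O=dict(top=A,scene=B); w=np.array([1,1,1,1,2,2])[:,None]
def f(p,ns): return np.concatenate([((proj(n,T(p,P))-O[n])*w).ravel() for n in ns])
if __name__=='__main__':
  for ns in(('top',),('scene',),('top','scene')):
    r=least_squares(f,[.525,-.072,-.47],args=(ns,)); print(ns,r.x.round(4),(f(r.x,ns).reshape(-1,2)/np.tile(w,(len(ns),1))).round(1).tolist())
  p=r.x; np.save('p.npy',p)
  # lever: cap top corners roughly -> measure with box y
  for n,uv in(('top',np.array((378,298))/4.5+(280,190)-.5),('scene',np.array((348,190))/5.5+(125,175)-.5)):
    X=ray(n,*uv,.098)[:2]-p[:2]; c,s=np.cos(p[2]),np.sin(p[2]); print(n,'box xy of lever top',(c*X[0]+s*X[1]).round(4),(-s*X[0]+c*X[1]).round(4))
  for n in O: print(n,[proj(n,T(p,[(0,-.04+.016*i,.098)]))[0].round(1).tolist() for i in range(4)])
E
python3 b.py
```

```text
('top',) [ 0.5254 -0.0737 -0.4636] [[-0.3, -1.2], [0.9, 0.8], [1.3, 0.5], [-1.5, 0.3], [-0.2, -0.2], [0.1, 0.1]]
('scene',) [ 0.5239 -0.0722 -0.4722] [[0.2, -0.7], [-0.3, -0.5], [-0.3, -0.9], [0.1, -0.8], [0.1, 0.3], [-0.1, 0.4]]
('top', 'scene') [ 0.5248 -0.073  -0.4675] [[-0.4, -1.0], [0.6, 1.3], [0.7, 0.9], [-1.8, 0.3], [-0.6, 0.1], [-0.2, 0.4], [0.3, -0.5], [-0.2, 0.3], [-0.5, -0.1], [-0.1, -0.6], [0.1, 0.9], [-0.1, 0.8]]
top box xy of lever top 0.0028 -0.0057
scene box xy of lever top -0.0112 -0.0061
top [[378.9, 265.2], [371.4, 261.4], [363.9, 257.6], [356.4, 253.8]]
scene [[171.4, 217.0], [179.5, 215.5], [187.6, 214.0], [195.6, 212.5]]
```

The lever is in the second notch (box y about -0.008). The plan is to push with shut fingers, with tool x along box +y.

```bash
cat > c.py <<'E'
from h import *
from b import T
import sys
p=np.load('p.npy'); s=robot.observe(); M=R.from_rotvec(s['tcp_rot'])
by=float(sys.argv[1]); z=float(sys.argv[2])
c,sn=np.cos(p[2]),np.sin(p[2]); bx=np.array([c,sn,0]); b=np.array([-sn,c,0])
G=R.from_matrix(np.c_[b,bx,[0,0,-1]]); t=T(p,[(0,by,z)])[0]
d=s['eef_pos']-T(p,[(0,0,0)])[0]
print('now box',[round(float(d@v)*1000,1) for v in(bx,b)],s['eef_pos'].round(4),s['force'].round(1),s['time'],s['width'])
print('turn deg',np.degrees((M.inv()*G).as_rotvec()).round(2),'shift mm',(M.inv().apply(t-s['eef_pos'])*1000).round(1))
E
python3 c.py 0.028 0.18
```

```text
now box [-610.2, 545.5] [0.2259 0.6889 0.2313] [-0.7  0.1 -0.2] 0.8 0.9965966524082355
turn deg [ 0.    0.   98.63] shift mm [-525.6 -603.2   51.3]
```

Request:
arm_command([
  [0, 0, 98.6, -525.6, -603.2, 40, 0],
  [0, 0, 98.6, -525.6, -603.2, 40, 0],
  [0, 0, 98.6, -525.6, -603.2, 40, 0],
  [0, 0, 98.6, -525.6, -603.2, 40, 0],
  [0, 0, 98.6, -525.6, -603.2, 40, 0],
  [0, 0, 98.6, -525.6, -603.2, 40, 0],
  [0, 0, 98.6, -525.6, -603.2, 40, 0],
  [0, 0, 98.6, -525.6, -603.2, 40, 0],
  [0, 0, 98.6, -525.6, -603.2, 40, 0],
  [0, 0, 98.6, -525.6, -603.2, 40, 0],
  [0, 0, 98.6, -525.6, -603.2, 40, 0],
  [0, 0, 98.6, -525.6, -603.2, 40, 0],
  [0, 0, 98.6, -525.6, -603.2, 40, 0],
  [0, 0, 98.6, -525.6, -603.2, 40, 0],
  [0, 0, 98.6, -525.6, -603.2, 40, 0],
  [0, 0, 98.6, -525.6, -603.2, 40, 0],
  [0, 0, 98.6, -525.6, -603.2, 40, 0],
  [0, 0, 98.6, -525.6, -603.2, 40, 0],
])

```text
time: 2.6
eef_pos: [0.5378, -0.0499, 0.1915]
tcp_rot: [2.678, 1.642, 0.0]
force: [-0.6, 0.1, 0.7]
width: 0.001
```

```bash
python3 c.py 0.028 0.078; python3 -c "
from h import *
im=snap('scene','s2.png');cv2.imwrite('pics/s2.png',cv2.resize(im[120:320,80:330,::-1],None,fx=3,fy=3))"
```

```text
now box [1.2, 26.5] [ 0.5378 -0.0499  0.1915] [-0.6  0.1  0.7] 2.6 0.0009229744918021432
turn deg [ 0.03  0.01 -0.19] shift mm [  1.5  -1.3 113.5]
```

View pics/s2.png

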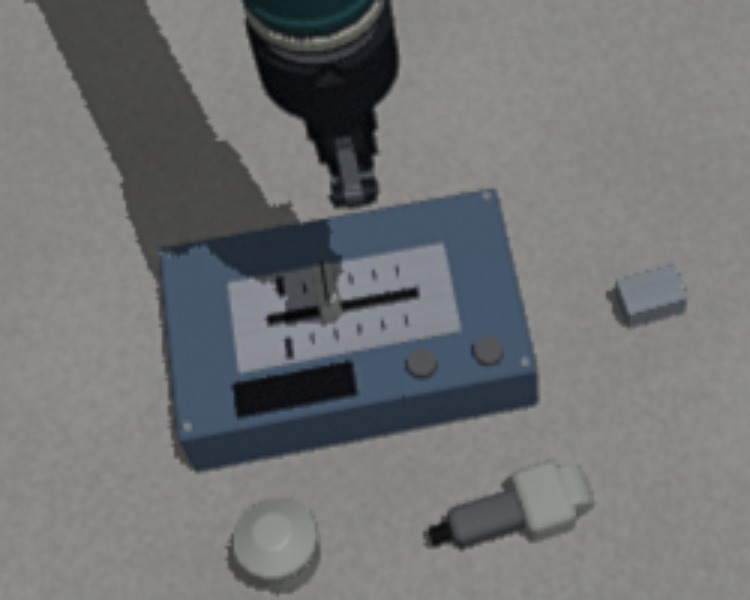

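The shut fingertips, at crop (352,190), hang above the panel and right of the lever at (327,295), which is the +y side. The lever is still at the second notch, so I'll lower.

Request:
arm_command([
  [0, 0, 0, 1.5, -1.3, 40, 0],
  [0, 0, 0, 1.5, -1.3, 75, 0],
  [0, 0, 0, 1.5, -1.3, 100, 0],
  [0, 0, 0, 1.5, -1.3, 112, 0],
  [0, 0, 0, 1.5, -1.3, 113, 0],
  [0, 0, 0, 1.5, -1.3, 113, 0],
])

```text
time: 3.25
eef_pos: [0.5373, -0.0452, 0.0789]
tcp_rot: [2.674, 1.649, 0.001]
force: [0.5, -0.9, 0.6]
width: 0.0
```

```bash
python3 c.py 0.010 0.078; python3 -c "
from h import *
im=snap('top','t3.png');cv2.imwrite('pics/t3.png',cv2.resize(im[180:330,270:440,::-1],None,fx=4,fy=4))"
```

```text
now box [-1.3, 30.5] [ 0.5373 -0.0452  0.0789] [ 0.5 -0.9  0.6] 3.25 0.00030468155984351373
turn deg [ 0.03 -0.03  0.11] shift mm [-20.5   1.3   0.9]
```

View pics/t3.png

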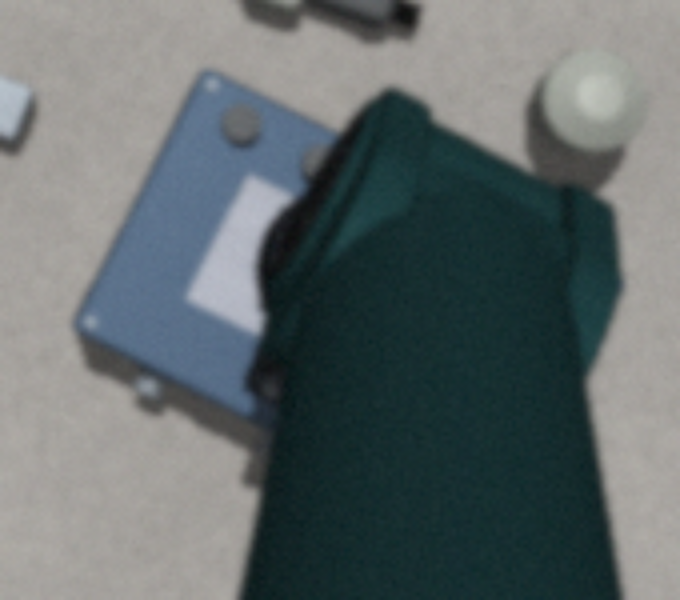

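Only the arm shows in the top view, so the fingers are hidden. Now I'll push toward home in slow steps.

Request:
arm_command([
  [0, 0, 0, -3, 0, 0, 0],
  [0, 0, 0, -7, 0, 0, 0],
  [0, 0, 0, -11, 0, 0, 0],
  [0, 0, 0, -14, 0, 0, 0],
  [0, 0, 0, -16, 0, 0, 0],
  [0, 0, 0, -18, 0, 0, 0],
  [0, 0, 0, -20, 0, 0, 0],
  [0, 0, 0, -22, 0, 0, 0],
  [0, 0, 0, -24, 0, 0, 0],
  [0, 0, 0, -26, 0, 0, 0],
  [0, 0, 0, -28, 0, 0, 0],
  [0, 0, 0, -30, 0, 0, 0],
  [0, 0, 0, -32, 0, 0, 0],
  [0, 0, 0, -34, 0, 0, 0],
  [0, 0, 0, -36, 0, 0, 0],
  [0, 0, 0, -38, 0, 0, 0],
  [0, 0, 0, -40, 0, 0, 0],
  [0, 0, 0, -42, 0, 0, 0],
  [0, 0, 0, -44, 0, 0, 0],
  [0, 0, 0, -44, 0, 0, 0],
])

```text
time: 5.3
eef_pos: [0.5163, -0.087, 0.0783]
tcp_rot: [2.676, 1.645, -0.002]
force: [-0.0, -0.4, 0.1]
width: 0.004
```

```bash
python3 c.py -0.02 0.078; python3 -c "
from h import *
im=snap('scene','s4.png');cv2.imwrite('pics/s4.png',cv2.resize(im[160:290,110:280,::-1],None,fx=4.5,fy=4.5,interpolation=2))"
```

```text
now box [-1.3, -16.3] [ 0.5163 -0.087   0.0783] [-0.  -0.4  0.1] 5.3 0.0040474567531888495
turn deg [ 0.01  0.09 -0.06] shift mm [-3.7  1.3  0.3]
```

View pics/s4.png

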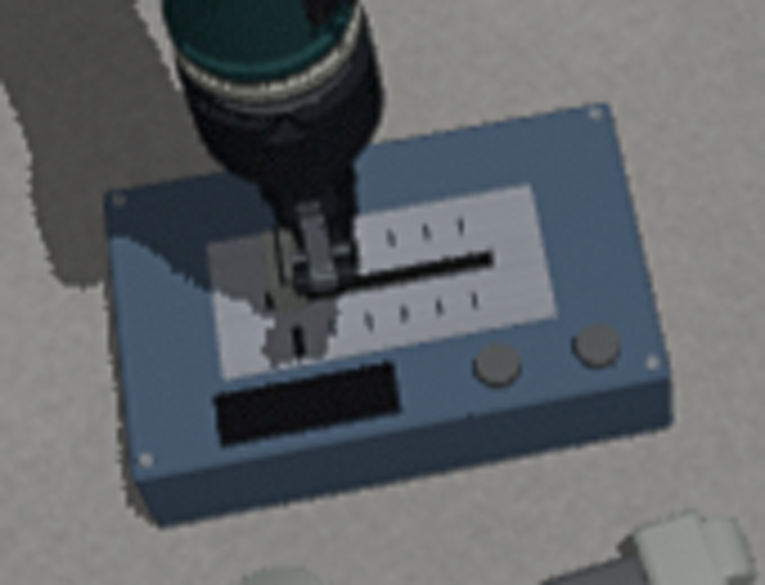

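The fingertips are at (320,265). The lever, in shadow at about (285,265), looks ahead of them near home, and there is no force. I'll creep on until the end stop gives a small force.

Request:
arm_command([
  [0, 0, 0, -1, 0, 0, 0],
  [0, 0, 0, -2, 0, 0, 0],
  [0, 0, 0, -3, 0, 0, 0],
  [0, 0, 0, -4, 0, 0, 0],
  [0, 0, 0, -4, 0, 0, 0],
  [0, 0, 0, -4, 0, 0, 0],
])

```text
time: 5.95
eef_pos: [0.5153, -0.0889, 0.0783]
tcp_rot: [2.675, 1.647, 0.0]
force: [0.8, 0.0, 1.0]
width: -0.005
```

Request:
arm_command([
  [0, 0, 0, -1, 0, 0, 0],
  [0, 0, 0, -1.5, 0, 0, 0],
  [0, 0, 0, -1.5, 0, 0, 0],
])

```text
time: 6.25
eef_pos: [0.5146, -0.0904, 0.0783]
tcp_rot: [2.675, 1.647, -0.0]
force: [-0.0, 0.2, -0.8]
width: 0.0
```

```bash
python3 c.py -0.022 0.078
```

```text
now box [-1.3, -20.1] [ 0.5146 -0.0904  0.0783] [-0.   0.2 -0.8] 6.25 0.0004835323954746399
turn deg [-0.    0.    0.03] shift mm [-1.9  1.3  0.3]
```

Request:
arm_command([
  [0, 0, 0, -0.7, 0, 0, 0],
  [0, 0, 0, -1.4, 0, 0, 0],
  [0, 0, 0, -1.4, 0, 0, 0],
])

```text
time: 6.55
eef_pos: [0.5141, -0.0913, 0.0783]
tcp_rot: [-2.675, -1.647, -0.0]
force: [1.0, 1.7, 0.2]
width: -0.002
```

Request:
arm_command([
  [0, 0, 0, -0.5, 0, 0, 0],
  [0, 0, 0, -0.8, 0, 0, 0],
  [0, 0, 0, -0.8, 0, 0, 0],
])

```text
time: 6.85
eef_pos: [0.5141, -0.0914, 0.0783]
tcp_rot: [-2.674, -1.648, -0.001]
force: [1.6, 2.5, -0.0]
width: 0.002
```

The lever is at the end stop: 3 N, and the tip stopped moving. I'll back off, rise, cross to the far (-y) side and look.

Request:
arm_command([
  [0, 0, 0, 4, 0, 0, 0],
  [0, 0, 0, 9, 0, 0, 0],
  [0, 0, 0, 9, 0, -25, 0],
  [0, 0, 0, 9, 0, -60, 0],
  [0, 0, 0, 9, 0, -90, 0],
  [0, 0, 0, -10, 0, -100, 0],
  [0, 0, 0, -30, 0, -100, 0],
  [0, 0, 0, -50, 0, -100, 0],
  [0, 0, 0, -53, 0, -100, 0],
  [0, 0, 0, -53, 0, -100, 0],
  [0, 0, 0, -53, 0, -100, 0],
])

```text
time: 7.95
eef_pos: [0.4899, -0.1389, 0.1779]
tcp_rot: [-2.674, -1.648, 0.0]
force: [-1.0, 0.0, -0.1]
width: -0.001
```

```bash
python3 c.py -0.074 0.078; python3 -c "
from h import *
im=snap('scene','s5.png');print([(d['box'],d['p']) for d in imaging.spot_in('lever_top','scene')]);cv2.imwrite('pics/s5.png',cv2.resize(im[160:290,110:280,::-1],None,fx=4.5,fy=4.5,interpolation=2))"
```

```text
now box [-1.4, -74.6] [ 0.4899 -0.1389  0.1779] [-1.   0.  -0.1] 7.95 -0.0012014387532445878
turn deg [-0.04 -0.01  0.07] shift mm [ 0.6  1.5 99.9]
[]
```

View pics/s5.png

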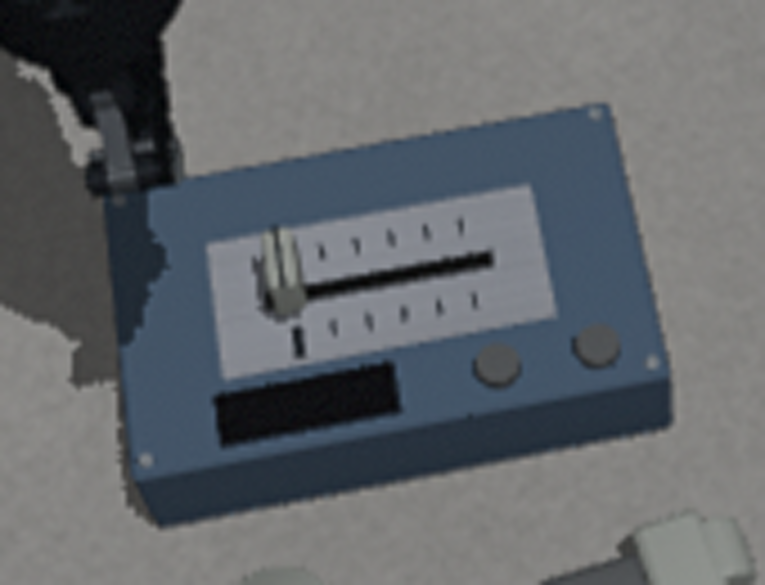

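The lever at (282,270) lines up with the bold home marks. The tip, at about (130,175), is on the -y side, so I'll lower it and make click 1.

Request:
arm_command([
  [0, 0, 0, 0, 1, 40, 0],
  [0, 0, 0, 0, 1, 75, 0],
  [0, 0, 0, 0, 1, 95, 0],
  [0, 0, 0, 0, 1, 100, 0],
  [0, 0, 0, 0, 1, 100, 0],
  [0, 0, 0, 0, 1, 100, 0],
])

```text
time: 8.65
eef_pos: [0.4916, -0.14, 0.0791]
tcp_rot: [2.674, 1.647, 0.002]
force: [-0.2, -0.5, 0.8]
width: -0.001
```

Request:
arm_command([
  [0, 0, 0, 2, 0, 0, 0],
  [0, 0, 0, 5, 0, 0, 0],
  [0, 0, 0, 8, 0, 0, 0],
  [0, 0, 0, 11, 0, 0, 0],
  [0, 0, 0, 13, 0, 0, 0],
  [0, 0, 0, 15, 0, 0, 0],
  [0, 0, 0, 17, 0, 0, 0],
  [0, 0, 0, 18, 0, 0, 0],
  [0, 0, 0, 18, 0, 0, 0],
])

```text
time: 9.55
eef_pos: [0.4988, -0.1239, 0.0783]
tcp_rot: [2.675, 1.647, -0.0]
force: [0.1, 0.2, 0.9]
width: -0.001
```

```bash
python3 c.py -0.046 0.078
```

```text
now box [-0.2, -57.2] [ 0.4988 -0.1239  0.0783] [0.1 0.2 0.9] 9.55 -0.0006093714501366061
turn deg [-0.    0.01  0.03] shift mm [11.2  0.2  0.3]
```

Request:
arm_command([
  [0, 0, 0, 1.5, 0, 0, 0],
  [0, 0, 0, 3, 0, 0, 0],
  [0, 0, 0, 4, 0, 0, 0],
  [0, 0, 0, 4, 0, 0, 0],
])

```text
time: 9.95
eef_pos: [0.5004, -0.1208, 0.0783]
tcp_rot: [2.675, 1.646, -0.001]
force: [-1.3, -3.0, 0.8]
width: 0.002
```

Request:
arm_command([
  [0, 0, 0, 1.5, 0, 0, 0],
  [0, 0, 0, 3, 0, 0, 0],
  [0, 0, 0, 4.5, 0, 0, 0],
  [0, 0, 0, 6, 0, 0, 0],
  [0, 0, 0, 7, 0, 0, 0],
  [0, 0, 0, 7, 0, 0, 0],
  [0, 0, 0, 7, 0, 0, 0],
])

```text
time: 10.65
eef_pos: [0.5039, -0.1138, 0.0783]
tcp_rot: [-2.675, -1.648, -0.0]
force: [0.3, -0.0, 0.0]
width: -0.001
```

```bash
python3 c.py -0.030 0.078; python3 -c "
from h import *
im=snap('scene','s6.png');cv2.imwrite('pics/s6.png',cv2.resize(im[160:290,110:280,::-1],None,fx=4.5,fy=4.5,interpolation=2))"
```

```text
now box [-0.3, -45.9] [ 0.5039 -0.1138  0.0783] [ 0.3 -0.   0. ] 10.65 -0.0012795507429542447
turn deg [ 0.   -0.02  0.06] shift mm [15.9  0.3  0.3]
```

View pics/s6.png

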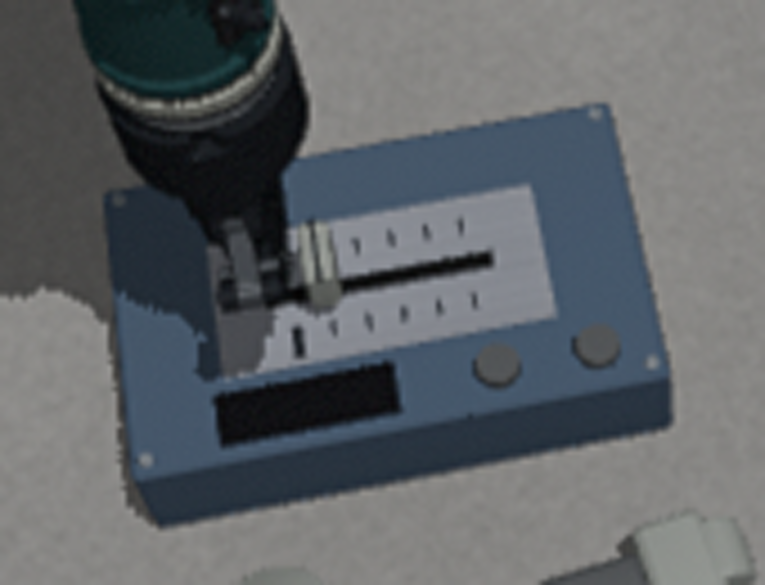

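The lever has moved from (282,270) to about (320,262), one notch, and the force is 0. Now click 2.

Request:
arm_command([
  [0, 0, 0, 1.5, 0, 0, 0],
  [0, 0, 0, 3, 0, 0, 0],
  [0, 0, 0, 4.5, 0, 0, 0],
  [0, 0, 0, 6, 0, 0, 0],
  [0, 0, 0, 7.5, 0, 0, 0],
  [0, 0, 0, 9, 0, 0, 0],
  [0, 0, 0, 10.5, 0, 0, 0],
  [0, 0, 0, 12, 0, 0, 0],
  [0, 0, 0, 13.5, 0, 0, 0],
  [0, 0, 0, 15, 0, 0, 0],
  [0, 0, 0, 16, 0, 0, 0],
  [0, 0, 0, 16, 0, 0, 0],
  [0, 0, 0, 16, 0, 0, 0],
])

```text
time: 12.0
eef_pos: [0.5111, -0.0995, 0.0783]
tcp_rot: [-2.675, -1.648, -0.0]
force: [0.0, -0.3, 0.2]
width: 0.001
```

```bash
python3 c.py -0.014 0.078; python3 -c "
from h import *
im=snap('scene','s7.png');cv2.imwrite('pics/s7.png',cv2.resize(im[160:290,110:280,::-1],None,fx=4.5,fy=4.5,interpolation=2))"
```

```text
now box [-0.3, -29.8] [ 0.5111 -0.0995  0.0783] [ 0.  -0.3  0.2] 12.0 0.0008151023326924274
turn deg [-0.   -0.02  0.06] shift mm [15.8  0.3  0.3]
```

View pics/s7.png

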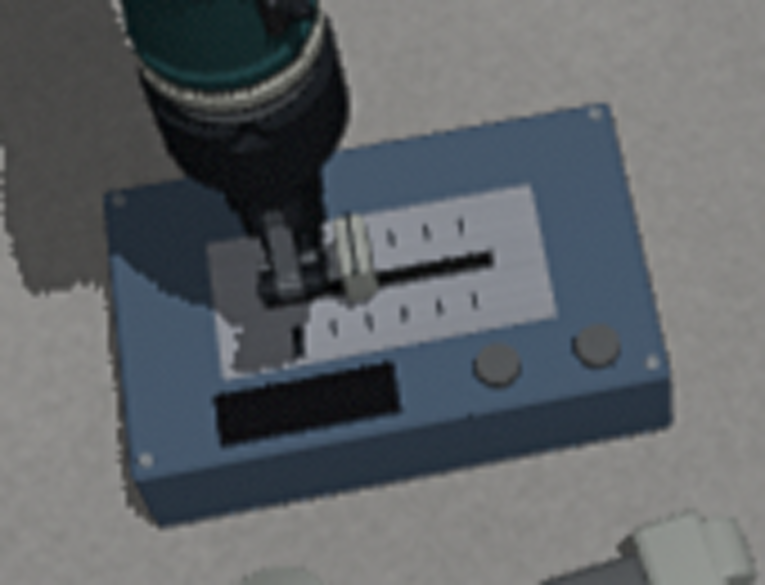

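The lever is at about (355,260), the second notch. The third push will be just as slow, then back off, rise and look.

Request:
arm_command([
  [0, 0, 0, 1.5, 0, 0, 0],
  [0, 0, 0, 3, 0, 0, 0],
  [0, 0, 0, 4.5, 0, 0, 0],
  [0, 0, 0, 6, 0, 0, 0],
  [0, 0, 0, 7.5, 0, 0, 0],
  [0, 0, 0, 9, 0, 0, 0],
  [0, 0, 0, 10.5, 0, 0, 0],
  [0, 0, 0, 12, 0, 0, 0],
  [0, 0, 0, 13, 0, 0, 0],
  [0, 0, 0, 14, 0, 0, 0],
  [0, 0, 0, 15, 0, 0, 0],
  [0, 0, 0, 15.5, 0, 0, 0],
  [0, 0, 0, 15.5, 0, 0, 0],
])

```text
time: 13.35
eef_pos: [0.5181, -0.0855, 0.0783]
tcp_rot: [-2.674, -1.648, -0.0]
force: [-0.3, 0.4, -0.0]
width: -0.001
```

Request:
arm_command([
  [0, 0, 0, -5, 0, 0, 0],
  [0, 0, 0, -12, 0, 0, 0],
  [0, 0, 0, -15, 0, -20, 0],
  [0, 0, 0, -15, 0, -60, 0],
  [0, 0, 0, -40, 0, -100, 0],
  [0, 0, 0, -80, 0, -120, 0],
  [0, 0, 0, -120, 0, -130, 0],
  [0, 0, 0, -120, 0, -130, 0],
  [0, 0, 0, -120, 0, -130, 0],
])

```text
time: 14.25
eef_pos: [0.4629, -0.1945, 0.2087]
tcp_rot: [2.678, 1.642, 0.001]
force: [0.3, 0.4, -0.2]
width: 0.006
```

```bash
python3 c.py -0.014 0.078; python3 -c "
from h import *
im=snap('scene','s8.png');cv2.imwrite('pics/s8.png',cv2.resize(im[150:320,110:330,::-1],None,fx=3.5,fy=3.5,interpolation=2))
for l in('lever_top','probe_center','housing_center','block_center'): print(l,[(d['box'],d['p']) for d in imaging.spot_in(l,'scene')[:1]])"
```

```text
now box [-0.5, -136.4] [ 0.4629 -0.1945  0.2087] [ 0.3  0.4 -0.2] 14.25 0.0056798715907387665
turn deg [ 0.03 -0.03 -0.19] shift mm [122.3   0.  130.7]
lever_top []
probe_center [([251.1, 288.1, 54.2, 28.0], 0.69)]
housing_center [([172.1, 301.4, 29.8, 33.4], 0.65)]
block_center [([297.6, 218.5, 24.1, 19.0], 0.68)]
```

View pics/s8.png

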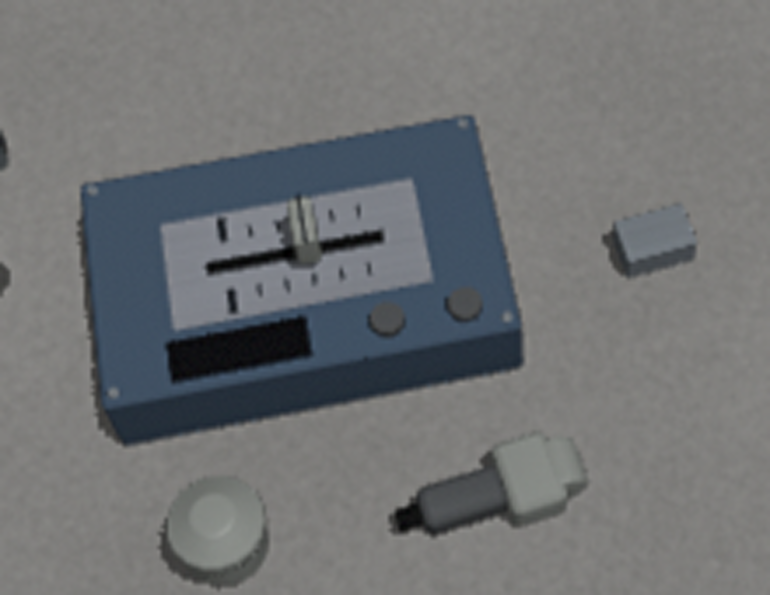

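The lever at about (303,230) covers the third mark. Marks 4 and 5 are free to its right, and home, 1 and 2 to its left. The bystanders haven't moved and the hand is clear, so I'm handing in.

```bash
python3 -c "
from h import *
print(ticket.finish_job())"
```

```text
the job is handed in; nothing more can be done
None
```

The attenuator is zeroed and set: the lever rests in the third notch, and the job was handed in at about 14.5 s.

- **Zeroing:** With shut fingers I pushed the lever back from the second notch until it met the home end stop. The force reached about 3 N and the tip stopped moving. A picture with the hand raised showed the lever in line with the bold marks.
- **Setting:** I then made three slow one-notch pushes the other way. Pictures after the first two showed the lever one and then two notches along. I backed off, raised the hand and moved it clear.
- **Last checks:** The final picture shows the lever covering the third mark, with marks 4 and 5 free beyond it. The force reads about zero. The probe, housing and test block are where they started, to within about 1 pixel.
- **What failed or disagreed:** The network did not find the lever in the home and final pictures, so those positions are read by eye against the marks. My first automatic fit of the box was poor, so I redid it from hand-picked corners and marks. The top camera was blocked by the arm during the pushes, so I used the scene camera.

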